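# Hand a heat sink over from one locking clamp to the other

## Task

A finned heat sink on the measuring fixture is held by one of its two locking pliers, and the probe now needs the side where that one grips: gently squeeze both handles of the other, open pliers together, never pushing on one handle alone, until they snap over centre and stay locked on the heat sink. Only then pull the yellow release lever of the first pliers in towards its own handle, so that they spring fully open and are left so. The heat sink must never be loose and must not shift, neither pair of pliers may be twisted round on its single bolt, and the ring gauge, reference sphere and gauge case beside the work stay where they are.

Things in the scene. Friction and masses are not known exactly. Their poses are not given: they have to be found in the camera images.
- plate: aluminium fixture plate 260 x 320 x 12 mm with a grid of small holes, on the granite table; origin under its centre, z up, x towards the heat sink. Both posts and the heat sink stand on it with their axes parallel to it.
- heat_sink: loose aluminium heat sink 110 x 216 mm, 52 mm high, about 1 kg, lying on the plate: base 8 mm, fins in the middle, and a plain upright rail 8 mm thick along each side, 88 mm to either side of its origin (centre of its underside). The jaws stand over the near ends of the rails, fixed jaw already touching.
- clamp1: post of the pliers locked on the heat sink at the start: 44 x 44 x 10 mm foot and 22 mm post on the plate, origin under its centre. Pliers lie level, mid plane 38 mm above the plate, on one bolt on the post's axis. x points to the jaws and heat sink, the handles run back along -x, y points from the moving to the fixed handle. All clamp1_ parts are theirs. Left or right place: read which.
- clamp1_frame (a joint): swivel of the whole pliers on their bolt (rad, + anticlockwise from above), 0 at the start. The bolt only holds by friction, 0.7 N m: a sideways push of about 8 N at the grip points (90 mm from it) slips it, and it stays where it slipped to.
- clamp1_handle (a joint): knee of the pliers (rad): 0 = handles fully open (a spring opens them, 2.5 N at the grip points), 0.30 = pad meets the rail, 0.60 = dead centre, 0.74 = locked at its stop. Squeezing at the grip points takes up to about 12 N on each handle (hardest near 0.40), then it snaps over and grips with 60 N by itself.
- clamp1_lever (a joint): release lever (rad): 0 = at rest (own spring), 0.05 = touches the link, about 0.15 = link back at dead centre, 0.24 = end of travel. Pulling takes about 12 N at the tail; once over centre the handle springs open as soon as it is let go.
- clamp1_grip_fixed (a point): where the middle of the outer (+y) face of the fixed blue handle (bar 14 mm thick, 20 mm high) would be were it straight, 88 mm behind the bolt; axes as the pliers' frame. From hard use this handle is bent at its root: its face here lies up to 6 mm to either side of this point, differently each time. It ends, with its screw knob, 38 mm farther back.
- clamp1_grip_moving (a point): middle of the outer face (-y side) of the moving blue handle, a bar 12 mm thick and 20 mm high, opposite grip_fixed. True place. Over both grip points 63 mm open, 35 mm locked (handle unbent); the fixed handle does not give, so only this side travels (28 mm). Axes turn with the handle.
- clamp1_tail (a point): middle of the inner (+y) face of the tail of the yellow release lever, a 5 mm thick, 16 mm high and 26 mm long strip in the gap inside the moving handle, 148 mm behind the bolt, 22 mm behind the end of the fixed handle, so a finger fits on either side from above. The tail is pulled towards -y, towards its own handle.
- clamp1_back (a point): outer (-y) face of the moving handle opposite the tail: pinching tail and back together (33 mm wide at rest, 20 mm pulled) works the lever without a sideways push. While pulling, tail and back both give way to -y (back 8 mm to dead centre); on opening, back swings out 50 mm to -y.
- clamp2: post of the pliers open at the start: 44 x 44 x 10 mm foot and 22 mm post on the plate, origin under its centre. Pliers lie level, mid plane 38 mm above the plate, on one bolt on the post's axis. x points to the jaws and heat sink, the handles run back along -x, y points from the moving to the fixed handle. All clamp2_ parts are theirs. Left or right place: read which.
- clamp2_frame (a joint): swivel of the whole pliers on their bolt (rad, + anticlockwise from above), 0 at the start. The bolt only holds by friction, 0.7 N m: a sideways push of about 8 N at the grip points (90 mm from it) slips it, and it stays where it slipped to.
- clamp2_handle (a joint): knee of the pliers (rad): 0 = handles fully open (a spring opens them, 2.5 N at the grip points), 0.30 = pad meets the rail, 0.60 = dead centre, 0.74 = locked at its stop. Squeezing at the grip points takes up to about 12 N on each handle (hardest near 0.40), then it snaps over and grips with 60 N by itself.
- clamp2_lever (a joint): release lever (rad): 0 = at rest (own spring), 0.05 = touches the link, about 0.15 = link back at dead centre, 0.24 = end of travel. Pulling takes about 12 N at the tail; once over centre the handle springs open as soon as it is let go.
- clamp2_grip_fixed (a point): where the middle of the outer (+y) face of the fixed blue handle (bar 14 mm thick, 20 mm high) would be were it straight, 88 mm behind the bolt; axes as the pliers' frame. From hard use this handle is bent at its root: its face here lies up to 6 mm to either side of this point, differently each time. It ends, with its screw knob, 38 mm farther back.
- clamp2_grip_moving (a point): middle of the outer face (-y side) of the moving blue handle, a bar 12 mm thick and 20 mm high, opposite grip_fixed. True place. Over both grip points 63 mm open, 35 mm locked (handle unbent); the fixed handle does not give, so only this side travels (28 mm). Axes turn with the handle.
- clamp2_tail (a point): middle of the inner (+y) face of the tail of the yellow release lever, a 5 mm thick, 16 mm high and 26 mm long strip in the gap inside the moving handle, 148 mm behind the bolt, 22 mm behind the end of the fixed handle, so a finger fits on either side from above. The tail is pulled towards -y, towards its own handle.
- clamp2_back (a point): outer (-y) face of the moving handle opposite the tail: pinching tail and back together (33 mm wide at rest, 20 mm pulled) works the lever without a sideways push. While pulling, tail and back both give way to -y (back 8 mm to dead centre); on opening, back swings out 50 mm to -y.
- ring_gauge: loose steel ring gauge 48 mm across, 18 mm high, lying on the plate between the two posts; origin under its centre. To be left alone.
- sphere_stand: loose reference sphere, white, on a 56 mm round stand, 83 mm high, beside the plate; origin under its centre. To be left alone.
- gauge_case: loose wooden gauge case 100 x 70 x 43 mm on the other side of the plate; origin under its centre. To be left alone.
Not all that is in view belongs to the job. Leave any green, orange or purple look-alike of the heat_sink alone.

How it is judged:
By the outcome, as a careful person would: the job done as asked, in the order asked, and still so for the second after the job is handed in, with the robot touching nothing.
It also fails if it takes over 67 s, if anything falls off the work surface, if the arm or the gripper's body presses on something with over 40 N, if the wrist force passes 120 N, or if a joint passes its speed limit or range.

## Robot

A 6-joint arm with a two-finger parallel gripper is mounted at the origin on the work surface. World frame = base frame: x ahead of the robot, y to its left, z up, the work surface at z = 0. Lengths are in m, angles in rad, forces in N, time in s.
With the tool pointing down it reaches from about 0.25 to 0.775 m from the base axis. Payload 4 kg.
Tool frame: the origin (TCP) lies midway between the tips of the shut fingers; the grasp point (between the pads) lies 19 mm behind it (robot.tcp_to_grasp is the distance from the TCP to the grasp point, in m); x points along the fingers, y is the direction in which the jaws open and shut, and the axes are right-handed (so a half turn about x gives the same grasp; the last joint's range is limited). The gripper opens to 94 mm and grips with 3 to 60 N. Pads are 16 mm wide; open, the fingers measure 119 mm over their backs; the gripper's body (75 mm by 177 mm) begins 78 mm behind the grasp point.
Start: joints at [-1.353, 0.087, 1.371, -0, 1.684, -0.103], TCP at [0.173, -0.522, 0.206] pointing down, gripper open.
Joint ranges: [-3.1, 3.1], [-0.76, 2.03], [0.27, 2.55], [-1.08, 4.22], [0.17, 2.65], [-2.57, 2.57]. Speed limits (rad/s): [2.79, 2.79, 3.14, 3.14, 3.14, 3.14].

## Interface

Orientations are given as [roll, pitch, yaw] about the fixed x, y, z axes, in that order (R = Rz(yaw) Ry(pitch) Rx(roll)).
In Python, from bench import robot gives the robot as it stands.
- The arm moves only by the tool send_rows, never from a script. Its argument "increments" is a list of rows, each a list of 5 numbers: the opening, from -1 (shut) to 1 (fully open), so that 0 is half open, then the shift along the tool's x, y, z in m, then the turn about the tool's x in rad. In form: [[hand, tx, ty, tz, roll], ...]. A call has 1 to 5 rows; each row is the pose to reach, as a shift and turn from the pose commanded when the call began, along the tool's axes at that moment; what a row does not reach only later rows make up. A row lasts 1/12 s, in which the tool goes at most 41.7 mm and 7.16 degrees, less where a joint would pass 70% of its speed; a pose out of reach is approached as far as the arm can. A call with a gripper value outside its range is refused whole. The fingers move at their own pace and stop on an object; the grip force is fixed at half the most. Time passes only in rows, so rows that repeat a pose let the fingers close. It gives the time, the measured TCP pose, the force and the opening at its end, in the units of the state.
- robot.get_obs(): the state, without advancing time (a new reading comes with each control period).
- robot.snapshot(name): name is "scene" or "top" or "wrist"; returns a dict with "image" (384x512x3 uint8, red, green, blue), "intrinsics" (3x3 intrinsics, pixels), "world_from_camera" (4x4, takes a point from camera to world coordinates). Camera axes: x right, y down, z forward; pixel columns grow to the right and rows downward; lengths in m; the calibration is good to about 2 mm. A picture is of the moment at which its call begins. There is no depth.
- robot.close_job(): hands the job in, once; it reports no verdict.
The state is a dict: "time": time; "joint_positions": joint angles; "qvel": joint speeds; "joint_torque": joint torques, N m; "tool_pos": TCP position; "ee_rot": TCP orientation; "wrist_force": force on the tool from outside, world axes, zero at the start; "wrist_torque": the same for the moment, N m; "width": finger opening in m.
Only numpy, scipy, OpenCV 4.12 (cv2) and the standard library are available. Lean on these libraries where they do the work, as an engineer would, in place of code of your own. Each camera call takes 0.05 s, during which the arm holds its last target.

## Working session

There is one attempt and no reset: what is moved stays moved. The work goes in short steps, Python scripts to look and compute and a tool call to move; the robot and the scene stay as the last step left them, time stands still between calls to the robot, and variables do not carry over. Pictures are saved under pics/ and viewed, and the job is handed in when it is done.

Besides the shell and the picture viewer there is one more tool, called after "Request:" by a JSON object that holds its "method" and its "body". send_rows: Moves the arm, as the interface text tells. Its arguments: {"type":"object","properties":{"increments":{"type":"array"}},"required":["increments"]}

```bash
ls; mkdir -p pics; python3 - <<'E'
from bench import robot
import cv2, numpy as np
o=robot.get_obs(); print(o)
for n in ["scene","top","wrist"]:
    s=robot.snapshot(n); cv2.imwrite(f"pics/{n}0.png",s["image"][:,:,::-1]); np.savez(f"pics/{n}0.npz",**s)
    print(n,s["intrinsics"],s["world_from_camera"])
E
```

```text
pics
{'time': 0.0, 'joint_positions': array([-1.35310631e+00,  8.79388152e-02,  1.37225408e+00,  5.47735569e-06,
        1.68355886e+00, -1.03124309e-01]), 'qvel': array([-0.00103309, -0.00064062, -0.00121951, -0.00235112, -0.00216038,
        0.00086717]), 'joint_torque': array([-1.28600463e-03, -3.40184104e+01, -3.02425361e+01,  7.17769540e-02,
        3.31185828e-02, -1.60821328e-04]), 'tool_pos': array([ 0.17330439, -0.52141429,  0.20431309]), 'ee_rot': array([-1.67644201,  1.56863722,  1.78596559]), 'wrist_force': array([-0.74483444, -0.36024006, -0.09011328]), 'wrist_torque': array([-0.03586616,  0.02135545, -0.01881651]), 'width': 0.09398270412893038}
scene [[450.299574     0.         253.15980224]
 [  0.         450.299574   198.63707516]
 [  0.           0.           1.        ]] [[ 6.16976706e-01  5.30943853e-01 -5.80894456e-01  1.20889884e+00]
 [ 7.86980684e-01 -4.15244185e-01  4.56326275e-01 -4.47854942e-01]
 [ 1.07058561e-03 -7.38695398e-01 -6.74038547e-01  7.80108160e-01]
 [ 0.00000000e+00  0.00000000e+00  0.00000000e+00  1.00000000e+00]]
top [[420.52342986   0.         260.10016248]
 [  0.         420.52342986 195.29381248]
 [  0.           0.           1.        ]] [[ 0.020479   -0.99099494  0.13232401  0.42306779]
 [-0.99970924 -0.02198239 -0.00991046  0.06005458]
 [ 0.01273001 -0.13208258 -0.99115697  1.35575747]
 [ 0.          0.          0.          1.        ]]
wrist [[321.8264507    0.         253.24460445]
 [  0.         321.8264507  192.7708094 ]
 [  0.           0.           1.        ]] [[ 0.31649222 -0.90920251 -0.27052443  0.25251925]
 [-0.94859454 -0.30366096 -0.08920999 -0.49638696]
 [-0.00103776  0.28485227 -0.95857087  0.38334989]
 [ 0.          0.          0.          1.        ]]
```

View pics/scene0.png

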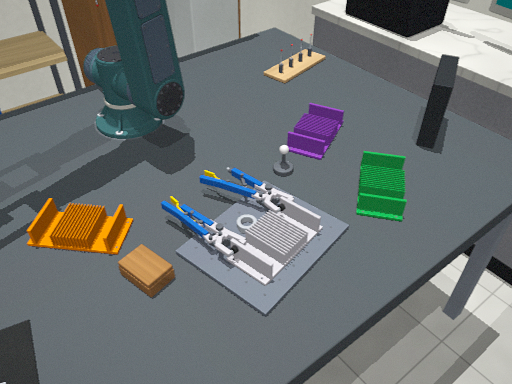

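View pics/top0.png

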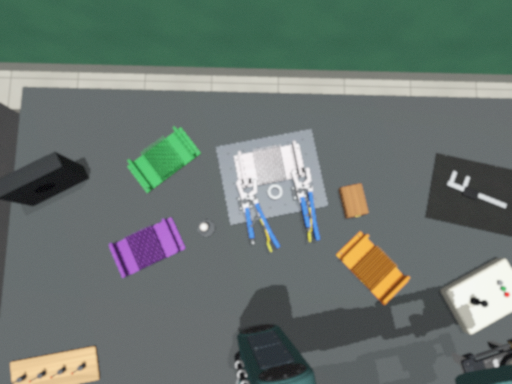

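View pics/wrist0.png

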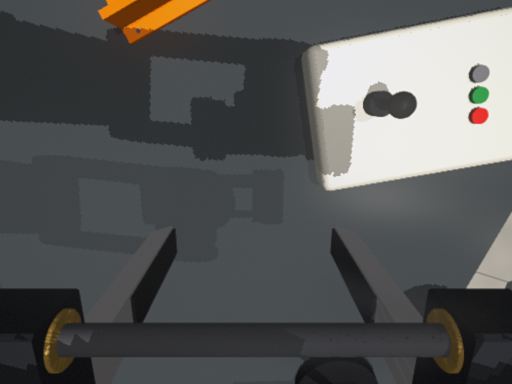

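```bash
cat > h.py <<'E'
import numpy as np, cv2
from bench import robot
def load(f):
    d=np.load(f); return dict(d)
def ray(s,u,v,z):
    K=s["intrinsics"];T=s["world_from_camera"]
    d=T[:3,:3]@np.linalg.solve(K,[u,v,1.]); o=T[:3,3]
    return o+d*(z-o[2])/d[2]
def proj(s,p):
    K=s["intrinsics"];T=s["world_from_camera"]
    c=T[:3,:3].T@(np.asarray(p)-T[:3,3]); q=K@c; return q[:2]/q[2]
def snap(name,tag):
    s=robot.snapshot(name); cv2.imwrite(f"pics/{name}{tag}.png",s["image"][:,:,::-1]); np.savez(f"pics/{name}{tag}.npz",**s); return s
E
python3 - <<'E'
from h import *
s=load("pics/top0.npz"); im=s["image"][:,:,::-1]
c=im[120:260,200:380]; cv2.imwrite("pics/topc.png",cv2.resize(c,None,fx=4.4,fy=4.2,interpolation=cv2.INTER_CUBIC))
s2=load("pics/scene0.npz"); im=s2["image"][:,:,::-1]
c=im[155:315,150:360]; cv2.imwrite("pics/scenec.png",cv2.resize(c,None,fx=3.7,fy=3.7,interpolation=cv2.INTER_CUBIC))
for uv in [(217,146),(312,130),(327,205),(230,223)]: print(ray(s,*uv,.012))
E
```

```text
[0.7619573  0.19089594 0.012     ]
[ 0.82341888 -0.12003976  0.012     ]
[ 0.57571444 -0.16945138  0.012     ]
[0.51110539 0.14088418 0.012     ]
```

View pics/topc.png

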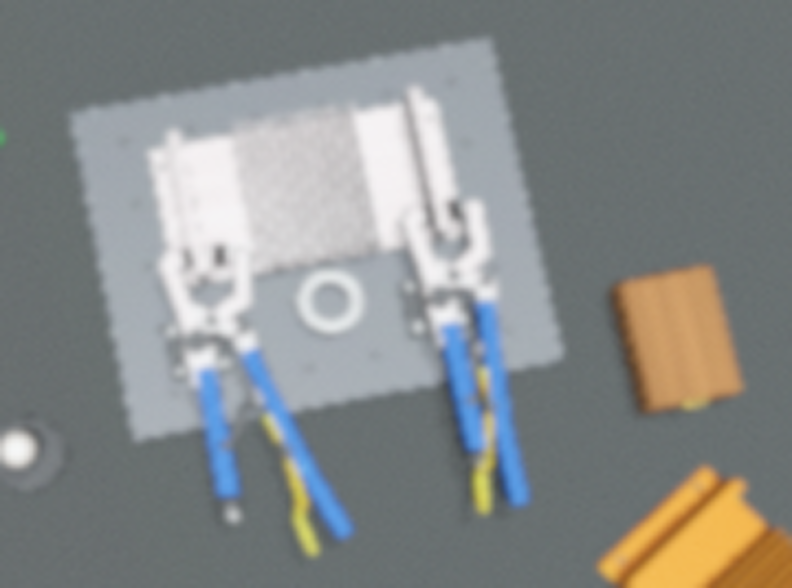

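View pics/scenec.png

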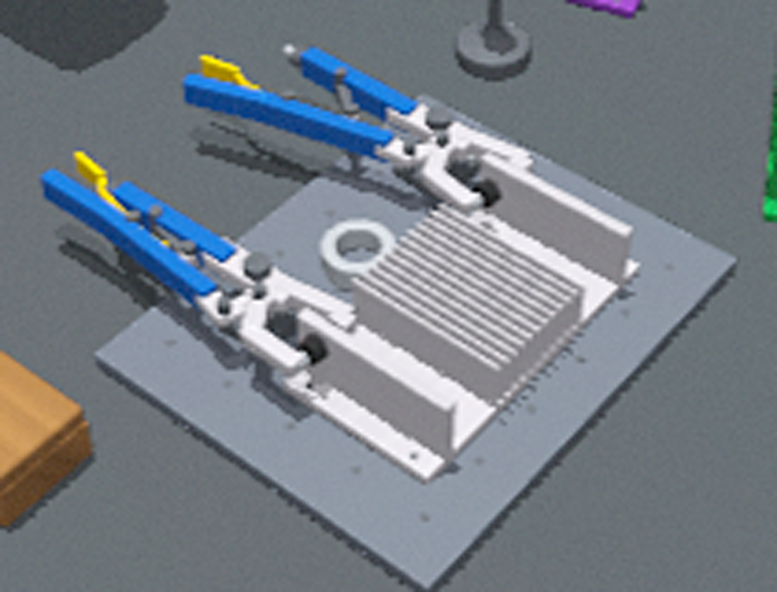

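```bash
cat >> h.py <<'E'
from scipy.spatial.transform import Rotation as Ro
def R(o=None):
    o=o or robot.get_obs(); return Ro.from_euler('xyz',o["ee_rot"]).as_matrix()
E
python3 - <<'E'
from h import *
r=R(); print(r.round(4)); o=robot.get_obs()
s=load("pics/top0.npz")
# desired tool y = plate y
hsv=cv2.cvtColor(s["image"],cv2.COLOR_RGB2HSV)
m=cv2.inRange(hsv,(100,150,80),(125,255,255)); n,l,st,c=cv2.connectedComponentsWithStats(m)
for i in range(1,n):
    if st[i,4]>20:
        ys,xs=np.where(l==i); P=np.array([ray(s,x,y,.06) for x,y in zip(xs,ys)])
        (cx,cy),(w,h),a=cv2.minAreaRect((P[:,:2]*1000).astype(np.float32)); print(st[i],cx,cy,w,h,a)
print((r.T@(np.array([.5,.03,.25])-o["tool_pos"])).round(3))
E
```

```text
[[-4.000e-04  3.153e-01 -9.490e-01]
 [ 1.600e-03 -9.490e-01 -3.153e-01]
 [-1.000e+00 -1.700e-03 -2.000e-04]]
[301 201   7  26  75] 542.1483154296875 -91.66261291503906 78.28258514404297 12.152389526367188 12.885690689086914
[314 223   5  16  48] 490.08575439453125 -123.80075073242188 46.83216094970703 11.356380462646484 13.248379707336426
[271 233   7  13  26] 461.4853515625 2.3227853775024414 40.920188903808594 6.862878322601318 27.68842315673828
[-0.045 -0.42  -0.484]
```

```bash
python3 - <<'E'
from h import *
r=R(); o=robot.get_obs()
print((r.T@(np.array([.43,.02,.26])-o["tool_pos"])).round(3))
E
```

```text
[-0.055 -0.433 -0.414]
```

Request:
{"method": "send_rows", "body": {"increments": [[1,-0.02,-0.029,-0.028,0.04],[1,-0.03,-0.058,-0.056,0.08],[1,-0.04,-0.087,-0.083,0.124],[1,-0.05,-0.116,-0.11,0.124],[1,-0.055,-0.145,-0.138,0.124]]}}

```text
time: 0.57
tool_pos: [0.2588, -0.3399, 0.2614]
ee_rot: [1.968, 1.569, -0.978]
wrist_force: [2.1, -1.5, -0.1]
width: 0.0942
```

Request:
{"method": "send_rows", "body": {"increments": [[1,0,-0.032,-0.024,0],[1,0,-0.064,-0.048,0],[1,0,-0.096,-0.072,0],[1,0,-0.128,-0.096,0],[1,0,-0.16,-0.12,0]]}}

```text
time: 0.98
tool_pos: [0.345, -0.159, 0.2603]
ee_rot: [2.239, 1.57, -0.707]
wrist_force: [0.7, 0.2, 0.4]
width: 0.0943
```

Request:
{"method": "send_rows", "body": {"increments": [[1,0,-0.032,-0.024,0],[1,0,-0.064,-0.048,0],[1,0,-0.096,-0.072,0],[1,0,-0.128,-0.096,0],[1,0,-0.16,-0.12,0]]}}

```text
time: 1.4
tool_pos: [0.4315, 0.0216, 0.2603]
ee_rot: [2.15, 1.57, -0.794]
wrist_force: [0.4, -0.2, 0.8]
width: 0.0941
```

Request:
{"method": "send_rows", "body": {"increments": [[1,0,0,0,0],[1,0,0,0,0]]}}

```text
time: 1.57
tool_pos: [0.4312, 0.0212, 0.2597]
ee_rot: [-0.048, 1.569, -2.988]
wrist_force: [-0.3, -0.6, -0.6]
width: 0.0938
```

```bash
python3 - <<'E'
from h import *
s=snap("wrist","1"); o=robot.get_obs(); print(o["tool_pos"],R(o).round(4),o["wrist_force"])
c=s["image"][:,:,::-1]; cv2.imwrite("pics/w1b.png",cv2.resize(c,None,fx=1.56,fy=1.56,interpolation=cv2.INTER_CUBIC))
E
```

```text
[0.4309853  0.01982686 0.25990227] [[-1.400e-03  1.975e-01 -9.803e-01]
 [-7.000e-04 -9.803e-01 -1.975e-01]
 [-1.000e+00  4.000e-04  1.600e-03]] [ 0.3942894  -0.19499469 -0.56898935]
```

View pics/w1b.png

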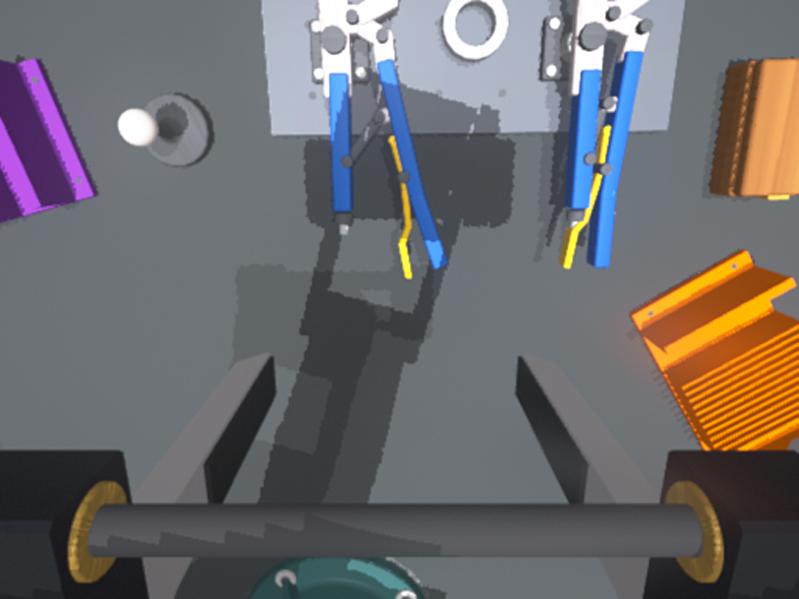

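```bash
python3 - <<'E'
from h import *
s=load("pics/wrist1.npz"); im=s["image"][:,:,::-1]
c=im[0:190,190:430]; cv2.imwrite("pics/w1c.png",cv2.resize(c,None,fx=3.3,fy=3.1,interpolation=cv2.INTER_NEAREST))
for uv in [(272,135),(667,129),(530,132),(280,135)]: print(ray(s,uv[0]/1.5625,uv[1]/1.5625,.012))
hsv=cv2.cvtColor(s["image"],cv2.COLOR_RGB2HSV)
m=cv2.inRange(hsv,(100,150,60),(125,255,255))
for v in range(40,172,8):
    u=np.where(m[v])[0]; g=np.split(u,np.where(np.diff(u)>1)[0]+1)
    print(v,[(a[0],a[-1],hsv[v,a,2].tolist()) for a in g if len(a)>2])
E
```

```text
[0.50511603 0.13674546 0.012     ]
[ 0.57360888 -0.17337445  0.012     ]
[ 0.5492181  -0.06619089  0.012     ]
[0.50641449 0.13043574 0.012     ]
40 [(np.int64(243), np.int64(251), [253, 253, 253, 254, 254, 254, 254, 255, 246]), (np.int64(399), np.int64(410), [109, 162, 239, 253, 254, 253, 253, 252, 252, 252, 252, 247])]
48 [(np.int64(212), np.int64(221), [253, 253, 253, 253, 254, 254, 254, 254, 254, 254]), (np.int64(243), np.int64(253), [201, 254, 255, 254, 254, 254, 254, 254, 254, 255, 242]), (np.int64(373), np.int64(384), [238, 254, 254, 253, 253, 253, 253, 253, 253, 253, 253, 247]), (np.int64(394), np.int64(408), [101, 100, 101, 104, 131, 207, 250, 254, 253, 253, 253, 252, 252, 252, 251])]
56 [(np.int64(212), np.int64(222), [253, 253, 254, 254, 254, 254, 254, 254, 255, 255, 237]), (np.int64(246), np.int64(255), [179, 195, 194, 194, 197, 197, 197, 199, 195, 165]), (np.int64(372), np.int64(383), [205, 247, 255, 254, 253, 253, 253, 253, 253, 252, 253, 255]), (np.int64(393), np.int64(407), [103, 104, 104, 108, 160, 238, 253, 254, 253, 253, 252, 252, 252, 252, 246])]
64 [(np.int64(211
[... 3591 characters left out ...]
[164, 184, 182, 183, 183, 184, 186, 187, 184, 149]), (np.int64(379), np.int64(392), [105, 106, 109, 119, 183, 249, 255, 253, 253, 252, 252, 252, 253, 246])]
152 [(np.int64(272), np.int64(281), [168, 179, 179, 181, 181, 184, 184, 183, 174, 138]), (np.int64(380), np.int64(391), [107, 111, 161, 241, 254, 253, 253, 252, 252, 252, 253, 250])]
160 [(np.int64(274), np.int64(283), [231, 255, 254, 253, 253, 253, 253, 254, 255, 242]), (np.int64(381), np.int64(391), [144, 226, 252, 254, 253, 252, 252, 252, 252, 251, 206])]
168 [(np.int64(276), np.int64(286), [152, 245, 255, 254, 254, 252, 194, 179, 183, 179, 153]), (np.int64(380), np.int64(390), [124, 195, 249, 254, 253, 252, 252, 252, 252, 252, 234])]
```

View pics/w1c.png

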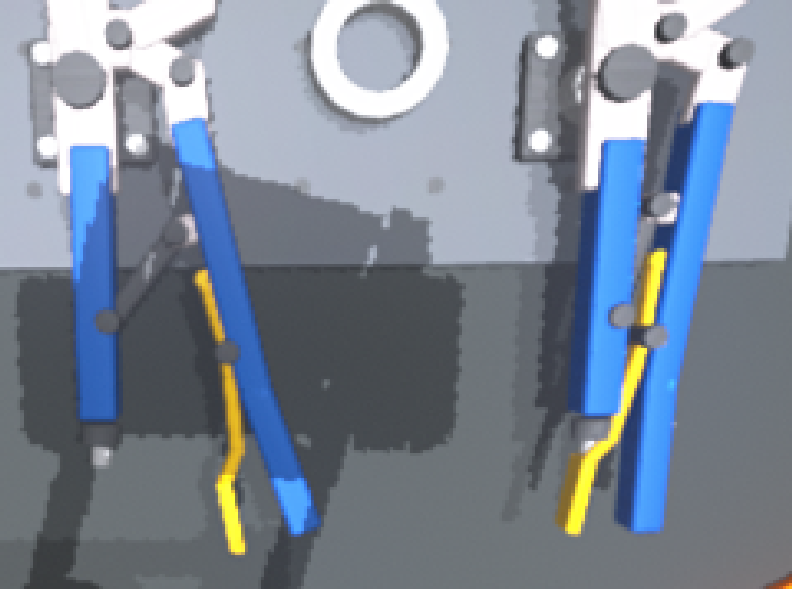

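```bash
cat >> h.py <<'E'
YAW=0.2175
ex=np.array([np.cos(YAW),np.sin(YAW)]); ey=np.array([-np.sin(YAW),np.cos(YAW)])
def pf(p): p=np.asarray(p)[:2]; return np.round(1000*np.array([p@ex,p@ey]),1)
E
python3 - <<'E'
from h import *
s=load("pics/wrist1.npz")
cr=lambda u,v:(u/3.3+190-.35,v/3.1-.35)
print("frame coords (along ex, ey) mm")
for n,u,v,z in [("bolt2",80,80,.066),("bolt1",627,73,.066),("foot2 near edge L",33,160,.022),("foot2 near R",150,163,.022),("foot1 nearL",517,158,.022),("knob2end",101,458,.05),("fix2 end outer",80,417,.06),("fix2end inner",116,417,.06),("fix2 root outer",70,148,.06),("fix2 root inner",107,148,.06),("mov2 outer far",208,120,.06),("mov2 inner far",172,120,.06),
 ("mov2 knee outer",262,350,.06),("mov2 bend", 278,400,.06),("mov2 end outer",318,522,.06),("mov2 end in",290,532,.06),
 ("tail2 a",218,484,.058),("tail2 b",237,552,.058),("tail1 end L",566,534,.058),("tail1 endR",581,534,.058),("tail1 top",590,456,.058),("fix1 root outer",601,141,.06),("fix1 root in",643,141,.06),("fix1 end outer",581,415,.06),("fix1 end in",617,411,.06),("mov1 root out",734,104,.06),("mov1 end out",662,531,.06),("mov1 end in",627,529,.06),
 ("plate L",172/1.0,0,.012)]:
    p=ray(s,*cr(u,v),z); print(n,pf(p),p[:2].round(4))
E
```

```text
frame coords (along ex, ey) mm
bolt2 [580.8 -34.8] [0.5747 0.0914]
bolt1 [ 580.5 -207.9] [ 0.6117 -0.0777]
foot2 near edge L [561.8 -11.7] [0.551  0.1098]
foot2 near R [560.1 -54. ] [0.5585 0.0682]
foot1 nearL [ 559.9 -186.7] [ 0.587  -0.0615]
knob2end [450.8 -34.1] [0.4475 0.0639]
fix2 end outer [467.8 -28.5] [0.4629 0.0732]
fix2end inner [467.6 -41.2] [0.4655 0.0607]
fix2 root outer [560.6 -29.8] [0.5539 0.0919]
fix2 root inner [560.5 -41.9] [0.5563 0.08  ]
mov2 outer far [568.9 -75.1] [0.5717 0.0494]
mov2 inner far [569.1 -63.4] [0.5693 0.0609]
mov2 knee outer [491.3 -92.7] [0.4997 0.0155]
mov2 bend [473.  -98.3] [0.4831 0.0061]
mov2 end outer [ 426.3 -113. ] [ 0.4406 -0.0183]
mov2 end in [ 422.5 -102.8] [ 0.4347 -0.0092]
tail2 a [441.3 -76.8] [0.4475 0.0202]
tail2 b [414.3 -83.5] [0.4225 0.0079]
tail1 end L [ 419.7 -204.3] [ 0.4539 -0.1089]
tail1 endR [ 419.6 -209.8] [ 0.455  -0.1143]
tail1 top [ 450.1 -210.4] [ 0.4849 -0.1083]
fix1 root outer [ 560.4 -203.6] [ 0.5911 -0.0779]
fix1 root in [ 560.2 -217.3] [ 0.5939 -0.0913]
fix1 end outer [ 465.9 -205.1] [ 0.4992 -0.0998]
fix1 end in [ 467.2 -217.7] [ 0.5032 -0.1117]
mov1 root out [ 571.5 -245.6] [ 0.611  -0.1165]
mov1 end out [ 420.9 -238.5] [ 0.4624 -0.1421]
mov1 end in [ 421.9 -225.7] [ 0.4606 -0.1293]
plate L [618.1 -63. ] [0.6171 0.0718]
```

Request:
{"method": "send_rows", "body": {"increments": [[1,0.02,-0.004,-0.015,-0.018],[1,0.05,-0.007,-0.035,-0.018],[1,0.08,-0.0105,-0.055,-0.018],[1,0.115,-0.0125,-0.068,-0.018],[1,0.15,-0.0125,-0.068,-0.018]]}}

```text
time: 2.03
tool_pos: [0.4973, 0.0433, 0.1094]
ee_rot: [2.764, 1.568, -0.165]
wrist_force: [0.6, -0.4, 0.3]
width: 0.0941
```

Request:
{"method": "send_rows", "body": {"increments": [[1,0,0,0,0],[1,0,0,0,0]]}}

```text
time: 2.2
tool_pos: [0.4935, 0.0433, 0.1086]
ee_rot: [-0.146, 1.565, -3.075]
wrist_force: [0.2, -0.2, 0.0]
width: 0.0939
```

```bash
python3 - <<'E'
from h import *
s=snap("wrist","2"); o=robot.get_obs(); print(o["tool_pos"],R(o).round(4),o["wrist_force"],pf(o["tool_pos"]))
c=s["image"][:,:,::-1]; cv2.imwrite("pics/w2b.png",cv2.resize(c,None,fx=1.56,fy=1.56,interpolation=cv2.INTER_CUBIC))
E
```

```text
[0.4955519  0.04349541 0.11145997] [[ 4.000e-04  2.107e-01 -9.775e-01]
 [-4.000e-04 -9.775e-01 -2.107e-01]
 [-1.000e+00  5.000e-04 -3.000e-04]] [-0.99836909  0.01589078  0.99172076] [493.3 -64.5]
```

View pics/w2b.png

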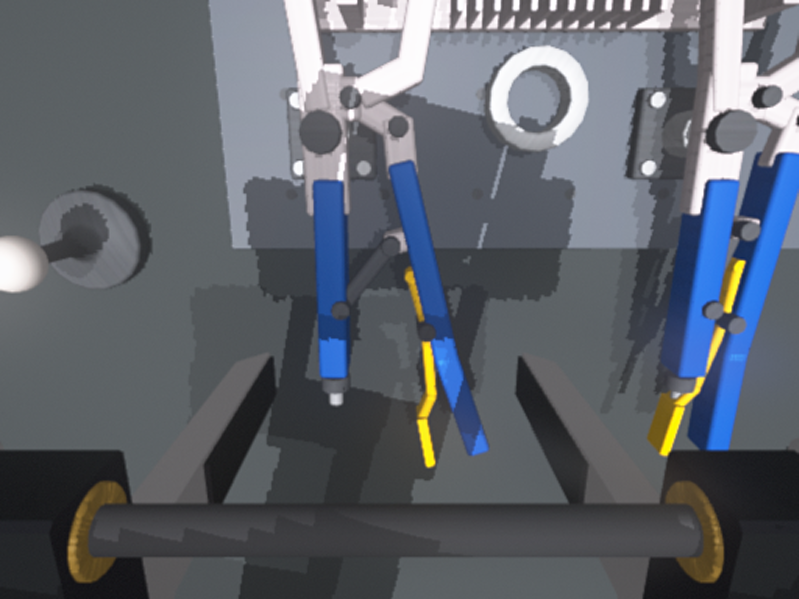

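```bash
python3 - <<'E'
from h import *
s=load("pics/wrist2.npz"); T=s["world_from_camera"]; print("cam",T[:3,3].round(4))
o=robot.get_obs()
for n,u,v,z in [("bolt2",320,132,.066),("foot2 bl",292,177,.022),("fix2 root out",314,181,.06),("fix2 root in",343,181,.06),("fix2 end out",321,378,.06),("fix2 end in",346,378,.06),("mov2 root out",413,160,.06),("mov2 end out",488,448,.06),("mov2 end in",472,455,.06),("mov at 494",443,310,.06),("tipL",273,357,.11),("tipR",517,357,.11),("plate corner",232,248,.012),("bolt1",732,132,.066)]:
    p=ray(s,u/1.5625-.3,v/1.5625-.3,z); print(n,pf(p))
print(proj(s,[*(0.494*ex-0.0285*ey),.06])*1.5625,proj(s,[*(0.494*ex-0.092*ey),.06])*1.5625)
E
```

```text
cam [0.576 0.06  0.287]
bolt2 [582.4 -34. ]
foot2 bl [562.  -12.3]
fix2 root out [562.1 -29.5]
fix2 root in [562.1 -42.3]
fix2 end out [467.2 -28.1]
fix2 end in [467.2 -40.4]
mov2 root out [570.8 -73. ]
mov2 end out [ 427.2 -112.6]
mov2 end in [ 423.  -104.5]
mov at 494 [502.3 -87.6]
tipL [499.9 -18.5]
tipR [ 499.5 -111.4]
plate corner [523.4  25.4]
bolt1 [ 581.6 -205.7]
[318.77914169 326.52909592] [451.32582889 325.98859082]
```

Request:
{"method": "send_rows", "body": {"increments": [[1,0.02,-0.005,0,-0.004],[1,0.05,-0.005,0,-0.004],[1,0.078,-0.005,0,-0.004],[0.7,0.078,-0.005,0,-0.004],[0.55,0.078,-0.005,0,-0.004]]}}

```text
time: 2.67
tool_pos: [0.4953, 0.0493, 0.0345]
ee_rot: [2.819, 1.569, -0.105]
wrist_force: [-0.4, -0.2, -0.3]
width: 0.084
```

Request:
{"method": "send_rows", "body": {"increments": [[0.48,0,0,0,0],[0.48,0,0,0,0],[0.48,0,0,0,0]]}}

```text
time: 2.92
tool_pos: [0.4965, 0.0498, 0.0353]
ee_rot: [2.891, 1.566, -0.032]
wrist_force: [-0.1, -0.4, 0.7]
width: 0.07
```

```bash
python3 - <<'E'
from h import *
s=snap("wrist","3"); o=robot.get_obs(); print(o["tool_pos"],R(o).round(4),o["wrist_force"],pf(o["tool_pos"]),o["width"])
c=s["image"][:,:,::-1]; cv2.imwrite("pics/w3b.png",cv2.resize(c,None,fx=1.56,fy=1.56,interpolation=cv2.INTER_CUBIC))
E
```

```text
[0.49602769 0.04981902 0.03467424] [[ 4.100e-03  2.170e-01 -9.762e-01]
 [-2.000e-04 -9.762e-01 -2.170e-01]
 [-1.000e+00  1.100e-03 -4.000e-03]] [ 0.2546029  -0.58423417 -0.03201912] [495.1 -58.4] 0.06945645294838122
```

View pics/w3b.png

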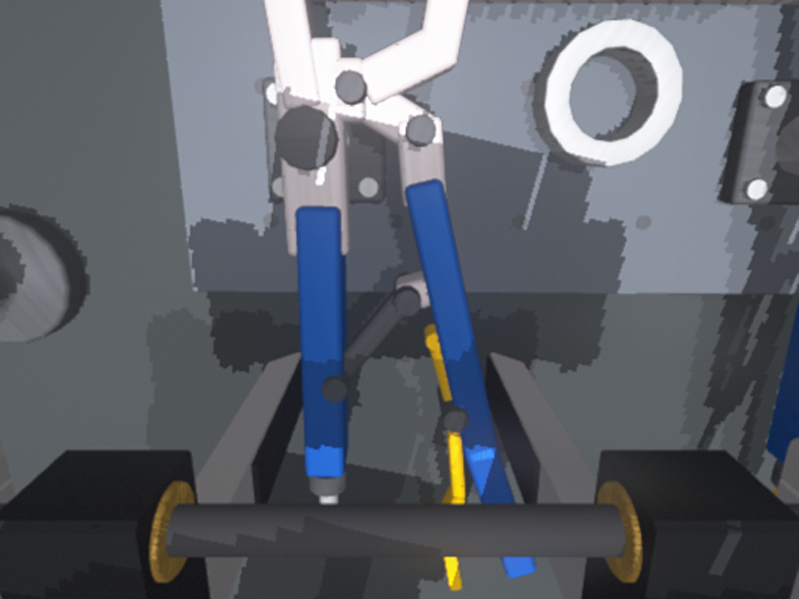

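Request:
{"method": "send_rows", "body": {"increments": [[0.43,0.002,0,0,0],[0.4,0.002,0,0,0],[0.4,0.002,0,0,0]]}}

```text
time: 3.22
tool_pos: [0.4954, 0.0495, 0.0311]
ee_rot: [2.497, 1.568, -0.426]
wrist_force: [2.0, -1.8, 1.6]
width: 0.066
```

Request:
{"method": "send_rows", "body": {"increments": [[0.38,0,0,0,0],[0.36,0,0,0,0],[0.36,0,0,0,0]]}}

```text
time: 3.47
tool_pos: [0.4948, 0.0498, 0.0306]
ee_rot: [2.562, 1.57, -0.361]
wrist_force: [2.0, -1.2, 1.3]
width: 0.0638
```

```bash
cat >> h.py <<'E'
def st():
    o=robot.get_obs(); f=o["wrist_force"]; print("t",round(o["time"],2),"f ex,ey,z",round(f[:2]@ex,2),round(f[:2]@ey,2),round(f[2],2),"pos",pf(o["tool_pos"]),round(o["tool_pos"][2]*1e3,1),"w",round(o["width"]*1e3,1),"tq",o["wrist_torque"].round(2))
E
python3 - <<'E'
from h import *
st()
s=snap("wrist","4"); st(); st()
c=s["image"][150:384,:,::-1]; cv2.imwrite("pics/w4b.png",cv2.resize(c,None,fx=1.56,fy=1.56,interpolation=cv2.INTER_CUBIC))
E
```

```text
t 3.47 f ex,ey,z 1.68 -1.64 1.26 pos [493.9 -58.1] 30.6 w 63.8 tq [-0.3  -0.32  0.05]
t 3.52 f ex,ey,z 1.27 -1.78 1.93 pos [493.8 -58.1] 30.5 w 63.9 tq [-0.33 -0.32  0.07]
t 3.52 f ex,ey,z 1.27 -1.78 1.93 pos [493.8 -58.1] 30.5 w 63.9 tq [-0.33 -0.32  0.07]
```

View pics/w4b.png

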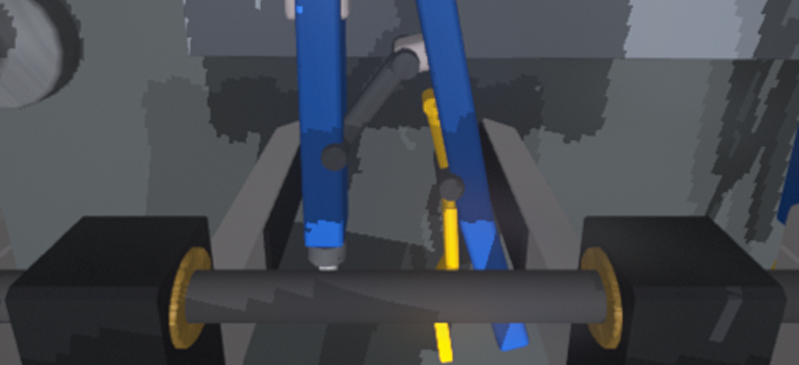

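Request:
{"method": "send_rows", "body": {"increments": [[0.335,0,0.0006,0,0],[0.315,0,0.001,0,0],[0.315,0,0.001,0,0]]}}

```text
time: 3.77
tool_pos: [0.4944, 0.0506, 0.0304]
ee_rot: [-1.662, 1.567, 1.698]
wrist_force: [1.1, 5.1, 2.1]
width: 0.0616
```

```bash
python3 -c "
from h import *
st()"
```

```text
t 3.77 f ex,ey,z 2.2 4.76 2.08 pos [493.7 -57.3] 30.4 w 61.6 tq [ 0.92 -0.17 -0.06]
```

Request:
{"method": "send_rows", "body": {"increments": [[0.315,0,-0.0005,0,0],[0.315,0,-0.0005,0,0]]}}

```text
time: 3.93
tool_pos: [0.4945, 0.0506, 0.0304]
ee_rot: [-1.758, 1.569, 1.603]
wrist_force: [0.8, 5.8, 1.0]
width: 0.0614
```

```bash
python3 -c "
from h import *
st()"
```

```text
t 3.93 f ex,ey,z 2.04 5.45 1.03 pos [493.7 -57.3] 30.4 w 61.4 tq [ 0.98 -0.21 -0.08]
```

Request:
{"method": "send_rows", "body": {"increments": [[0.315,0,-0.001,0,0],[0.315,0,-0.001,0,0]]}}

```text
time: 4.1
tool_pos: [0.4944, 0.0506, 0.0304]
ee_rot: [2.672, 1.57, -0.25]
wrist_force: [1.2, 2.8, 2.2]
width: 0.0622
```

```bash
python3 -c "
from h import *
st()"
```

```text
t 4.1 f ex,ey,z 1.81 2.5 2.18 pos [493.7 -57.3] 30.4 w 62.2 tq [ 0.68 -0.22 -0.05]
```

Request:
{"method": "send_rows", "body": {"increments": [[0.295,0,-0.0007,0,0],[0.275,0,-0.0012,0,0],[0.255,0,-0.0017,0,0],[0.255,0,-0.0017,0,0]]}}

```text
time: 4.43
tool_pos: [0.4941, 0.052, 0.0305]
ee_rot: [2.3, 1.57, -0.623]
wrist_force: [1.5, 3.2, 0.5]
width: 0.059
```

```bash
python3 -c "
from h import *
st()"
```

```text
t 4.43 f ex,ey,z 2.19 2.79 0.51 pos [493.7 -55.9] 30.5 w 59.0 tq [ 0.46 -0.31 -0.01]
```

Request:
{"method": "send_rows", "body": {"increments": [[0.235,0,-0.0006,0,0],[0.215,0,-0.0011,0,0],[0.195,0,-0.0016,0,0],[0.195,0,-0.0016,0,0]]}}

```text
time: 4.77
tool_pos: [0.4937, 0.0534, 0.0304]
ee_rot: [1.764, 1.57, -1.159]
wrist_force: [3.1, 2.2, 1.5]
width: 0.0559
```

```bash
python3 -c "
from h import *
st()"
```

```text
t 4.77 f ex,ey,z 3.48 1.52 1.45 pos [493.6 -54.4] 30.4 w 55.9 tq [ 0.28 -0.4   0.04]
```

Request:
{"method": "send_rows", "body": {"increments": [[0.175,0,-0.0004,0,0],[0.155,0,-0.0009,0,0],[0.135,0,-0.0014,0,0],[0.135,0,-0.0014,0,0]]}}

```text
time: 5.1
tool_pos: [0.4933, 0.0547, 0.0304]
ee_rot: [1.399, 1.57, -1.524]
wrist_force: [2.5, 1.1, 0.9]
width: 0.0533
```

```bash
python3 -c "
from h import *
st()"
```

```text
t 5.1 f ex,ey,z 2.65 0.51 0.91 pos [493.5 -53. ] 30.4 w 53.3 tq [ 0.09 -0.39 -0.  ]
```

Request:
{"method": "send_rows", "body": {"increments": [[0.12,0,-0.0002,0,0],[0.105,0,-0.0005,0,0],[0.09,0,-0.0008,0,0],[0.09,0,-0.0008,0,0]]}}

```text
time: 5.43
tool_pos: [0.493, 0.0557, 0.0304]
ee_rot: [0.667, 1.57, -2.256]
wrist_force: [2.2, 0.4, 1.3]
width: 0.0516
```

```bash
python3 -c "
from h import *
st()"
```

```text
t 5.43 f ex,ey,z 2.28 -0.09 1.25 pos [493.5 -52. ] 30.4 w 51.6 tq [ 0.07 -0.28 -0.02]
```

Request:
{"method": "send_rows", "body": {"increments": [[0.075,0,-0.0001,0,0],[0.06,0,-0.0004,0,0],[0.045,0,-0.0007,0,0],[0.045,0,-0.0007,0,0]]}}

```text
time: 5.77
tool_pos: [0.4928, 0.0567, 0.0303]
ee_rot: [-0.833, 1.57, 2.528]
wrist_force: [1.4, 2.0, 1.2]
width: 0.049
```

```bash
python3 -c "
from h import *
st()"
```

```text
t 5.77 f ex,ey,z 1.75 1.63 1.18 pos [493.4 -51. ] 30.3 w 49.0 tq [ 0.35 -0.28 -0.14]
```

Request:
{"method": "send_rows", "body": {"increments": [[0.03,0,-0.0003,0,0],[0.015,0,-0.0006,0,0],[0.0,0,-0.001,0,0],[0.0,0,-0.001,0,0]]}}

```text
time: 6.1
tool_pos: [0.4926, 0.0577, 0.0303]
ee_rot: [-0.953, 1.57, 2.407]
wrist_force: [0.4, 2.8, 1.5]
width: 0.047
```

```bash
python3 -c "
from h import *
st()"
```

```text
t 6.1 f ex,ey,z 1.04 2.67 1.49 pos [493.4 -49.9] 30.3 w 47.0 tq [ 0.51 -0.1  -0.08]
```

Request:
{"method": "send_rows", "body": {"increments": [[-0.015,0,-0.0005,0,0],[-0.03,0,-0.0009,0,0],[-0.045,0,-0.0013,0,0],[-0.045,0,-0.0013,0,0]]}}

```text
time: 6.43
tool_pos: [0.4923, 0.0588, 0.0303]
ee_rot: [-0.048, 1.571, -2.971]
wrist_force: [0.8, 2.0, 1.2]
width: 0.0453
```

```bash
python3 -c "
from h import *
st()
snap('wrist','5')"
```

```text
t 6.43 f ex,ey,z 1.24 1.78 1.22 pos [493.4 -48.8] 30.3 w 45.3 tq [ 0.49 -0.06 -0.07]
```

View pics/wrist5.png

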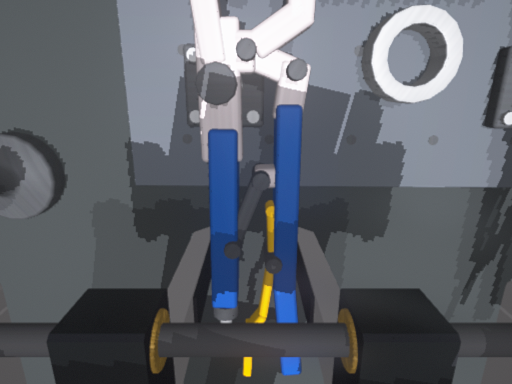

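Request:
{"method": "send_rows", "body": {"increments": [[-0.06,0,-0.0004,0,0],[-0.075,0,-0.0008,0,0],[-0.09,0,-0.0012,0,0],[-0.09,0,-0.0012,0,0]]}}

```text
time: 6.82
tool_pos: [0.4921, 0.0599, 0.0303]
ee_rot: [0.624, 1.571, -2.298]
wrist_force: [-0.1, 2.5, 1.0]
width: 0.0428
```

```bash
python3 -c "
from h import *
st()"
```

```text
t 6.82 f ex,ey,z 0.41 2.45 1.04 pos [493.5 -47.7] 30.3 w 42.8 tq [ 0.42 -0.1  -0.03]
```

Request:
{"method": "send_rows", "body": {"increments": [[-0.105,0,-0.0005,0,0],[-0.12,0,-0.0009,0,0],[-0.135,0,-0.0012,0,0],[-0.135,0,-0.0012,0,0]]}}

```text
time: 7.15
tool_pos: [0.4917, 0.0609, 0.0302]
ee_rot: [0.396, 1.57, -2.527]
wrist_force: [-0.6, 1.2, -0.2]
width: 0.0405
```

```bash
python3 -c "
from h import *
st()"
```

```text
t 7.15 f ex,ey,z -0.29 1.3 -0.21 pos [493.3 -46.6] 30.2 w 40.5 tq [ 0.23 -0.04 -0.  ]
```

Request:
{"method": "send_rows", "body": {"increments": [[-0.15,0,-0.0004,0,0],[-0.165,0,-0.0007,0,0],[-0.18,0,-0.001,0,0],[-0.18,0,-0.001,0,0]]}}

```text
time: 7.48
tool_pos: [0.4915, 0.062, 0.0302]
ee_rot: [0.283, 1.57, -2.639]
wrist_force: [-0.2, 0.6, -0.0]
width: 0.0388
```

```bash
python3 -c "
from h import *
st()
snap('wrist','6')"
```

```text
t 7.48 f ex,ey,z -0.1 0.67 -0.05 pos [493.3 -45.6] 30.2 w 38.8 tq [0.23 0.05 0.01]
```

View pics/wrist6.png

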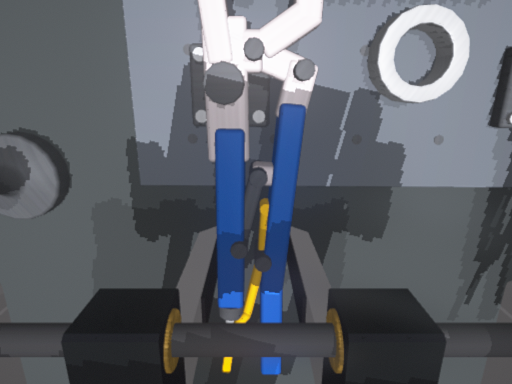

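Request:
{"method": "send_rows", "body": {"increments": [[-0.1,0,0.0,0,0],[0.0,0,0,0,0],[0.1,0,0,0,0],[0.1,0,0,0,0]]}}

```text
time: 7.87
tool_pos: [0.4918, 0.0618, 0.0304]
ee_rot: [1.319, 1.57, -1.604]
wrist_force: [-0.1, -0.7, -0.0]
width: 0.0514
```

```bash
python3 -c "
from h import *
st()
s=snap('wrist','7')
c=s['image'][:,100:400,::-1]; cv2.imwrite('pics/w7b.png',cv2.resize(c,None,fx=2,fy=1.56,interpolation=cv2.INTER_CUBIC))"
```

```text
t 7.87 f ex,ey,z -0.25 -0.62 -0.03 pos [493.5 -45.8] 30.4 w 51.4 tq [-0.04 -0.    0.04]
```

View pics/w7b.png

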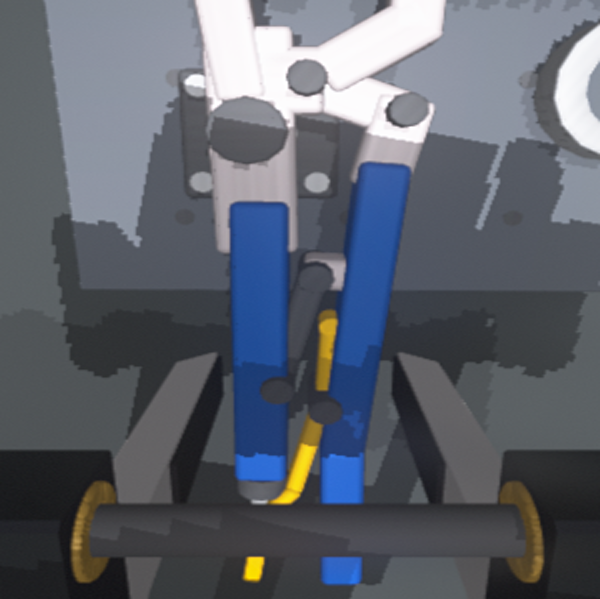

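Request:
{"method": "send_rows", "body": {"increments": [[0.3,-0.005,0,0,0],[0.5,-0.03,0,0,0],[0.5,-0.065,0,0,0],[0.5,-0.085,0.03,0.02,0],[0.5,-0.085,0.065,0.04,0]]}}

```text
time: 8.33
tool_pos: [0.4704, -0.0098, 0.1217]
ee_rot: [2.804, 1.559, -0.114]
wrist_force: [1.1, -1.2, -0.6]
width: 0.0704
```

Request:
{"method": "send_rows", "body": {"increments": [[0.5,0,0.035,0.015,0],[0.5,0,0.07,0.03,0],[0.3,0,0.1,0.038,0],[0.2,0,0.111,0.038,0],[0.2,0,0.111,0.038,0]]}}

```text
time: 8.75
tool_pos: [0.454, -0.1289, 0.1159]
ee_rot: [2.25, 1.57, -0.677]
wrist_force: [0.8, 0.6, -1.0]
width: 0.0573
```

Request:
{"method": "send_rows", "body": {"increments": [[0.1,0,0,0,0],[0.1,0,0,0,0]]}}

```text
time: 8.92
tool_pos: [0.454, -0.1255, 0.1154]
ee_rot: [-1.564, 1.57, 1.797]
wrist_force: [-0.5, -0.2, -0.4]
width: 0.052
```

```bash
python3 -c "
from h import *
st(); print(R().round(4))
s=snap('wrist','8')
c=s['image'][:,:,::-1]; cv2.imwrite('pics/w8b.png',cv2.resize(c,None,fx=1.5625,fy=1.5625,interpolation=cv2.INTER_CUBIC))"
```

```text
t 8.92 f ex,ey,z -0.5 -0.06 -0.36 pos [ 416.2 -220.5] 115.4 w 52.0 tq [-0.   -0.    0.03]
[[-2.000e-04  2.182e-01 -9.759e-01]
 [ 9.000e-04 -9.759e-01 -2.182e-01]
 [-1.000e+00 -9.000e-04  0.000e+00]]
```

View pics/w8b.png

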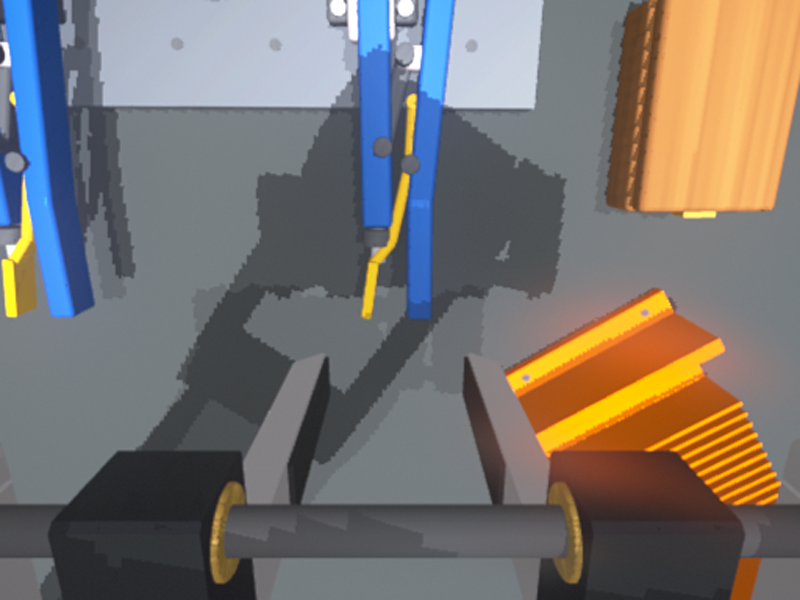

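```bash
python3 - <<'E'
from h import *
s=load("pics/wrist8.npz")
for n,u,v,z in [("tail end L",362,318,.058),("tail end R",372,318,.058),("tail kink L",371,262,.058),("tail kinkR",380,262,.058),("back endR",430,318,.06),("back end L",410,318,.06),("back bend R",430,205,.06),("back bend L",410,205,.06),("fix1 endL",365,228,.06),("fix1 endR",390,227,.06),("knob",376,245,.058),("tipL",328,357,.1155),("tipR",464,357,.1155),("orange",655,290,.052),("orange",505,375,.052),("orangebase",505,375,.0),("2tail endL",5,316,.058),("2back endR",93,305,.06)]:
    p=ray(s,u/1.5625-.3,v/1.5625-.3,z); print(n,pf(p))
for e in [(.434,-.205),(.434,-.2385)]: print(proj(s,[*(e[0]*ex+e[1]*ey),.058])*1.5625)
hsv=cv2.cvtColor(s["image"],cv2.COLOR_RGB2HSV)
for v in range(165,206,6):
    y=np.where((hsv[v,200:300,0]<35)&(hsv[v,200:300,0]>20)&(hsv[v,200:300,1]>150))[0]+200
    b=np.where((hsv[v,200:300,0]<125)&(hsv[v,200:300,0]>100)&(hsv[v,200:300,1]>150)&(hsv[v,200:300,2]>100))[0]+200
    b=b[b>250]
    print(v,[pf(ray(s,q,v,.06)) for q in ((y[0]-.5,y[-1]+.5) if len(y) else ())],[pf(ray(s,q,v,.06)) for q in ((b[0]-.5,b[-1]+.5) if len(b) else ())])
E
```

```text
tail end L [ 420.7 -204.6]
tail end R [ 420.7 -209.6]
tail kink L [ 448.9 -209.4]
tail kinkR [ 448.9 -213.7]
back endR [ 421.4 -238.2]
back end L [ 421.4 -228.3]
back bend R [ 476.2 -236.9]
back bend L [ 476.1 -227.7]
fix1 endL [ 465.5 -206.9]
fix1 endR [ 466.  -218.5]
knob [ 457.2 -211.9]
tipL [ 424.  -195.4]
tipR [ 424.2 -247.6]
orange [ 433.9 -350.7]
orange [ 387.4 -278.9]
orangebase [ 363.3 -291.2]
2tail endL [421.  -28.2]
2back endR [427.5 -73.9]
[361.82288213 291.54400131]
[430.54560717 291.79053894]
165 [array([ 451.2, -209. ]), array([ 451.2, -215.7])] [array([ 451.2, -226.8]), array([ 451.3, -238.7])]
171 [array([ 446.6, -207.5]), array([ 446.6, -212.7])] [array([ 446.7, -226.9]), array([ 446.7, -238. ])]
177 [array([ 442. , -206.7]), array([ 442. , -211.9])] [array([ 442.1, -226.9]), array([ 442.1, -238.1])]
183 [array([ 437.4, -206.6]), array([ 437.4, -211.2])] [array([ 437.4, -227. ]), array([ 437.5, -238.2])]
189 [array([ 432.7, -205.8]), array([ 432.7, -210.4])] [array([ 432.7, -227. ]), array([ 432.8, -238.4])]
195 [array([ 427.9, -205. ]), array([ 427.9, -210.3])] [array([ 428. , -227.1]), array([ 428. , -238.5])]
201 [array([ 423.1, -204.9]), array([ 423.1, -209.5])] [array([ 423.2, -227.1]), array([ 423.2, -238.6])]
```

Request:
{"method": "send_rows", "body": {"increments": [[0.1,0.01,0.001,-0.016,0],[0.1,0.04,0.001,-0.016,0],[0.1,0.07,0.001,-0.016,0],[0.1,0.0845,0.001,-0.016,0],[0.1,0.0845,0.001,-0.016,0]]}}

```text
time: 9.38
tool_pos: [0.4665, -0.1213, 0.0266]
ee_rot: [-0.618, 1.562, 2.745]
wrist_force: [0.2, 0.1, 0.1]
width: 0.0515
```

Request:
{"method": "send_rows", "body": {"increments": [[-0.05,0,0,0,0],[-0.15,0,0,0,0],[-0.18,0,0,0,0],[-0.18,0,0,0,0]]}}

```text
time: 9.72
tool_pos: [0.471, -0.1243, 0.0327]
ee_rot: [2.651, 1.567, -0.271]
wrist_force: [1.1, 0.8, 0.0]
width: 0.0387
```

```bash
python3 -c "
from h import *
st()
s=snap('wrist','9')
c=s['image'][:,:,::-1]; cv2.imwrite('pics/w9b.png',cv2.resize(c,None,fx=1.5625,fy=1.5625,interpolation=cv2.INTER_CUBIC))"
```

```text
t 9.72 f ex,ey,z 1.2 0.54 0.02 pos [ 433.1 -223. ] 32.7 w 38.7 tq [ 0.13 -0.09 -0.04]
```

View pics/w9b.png

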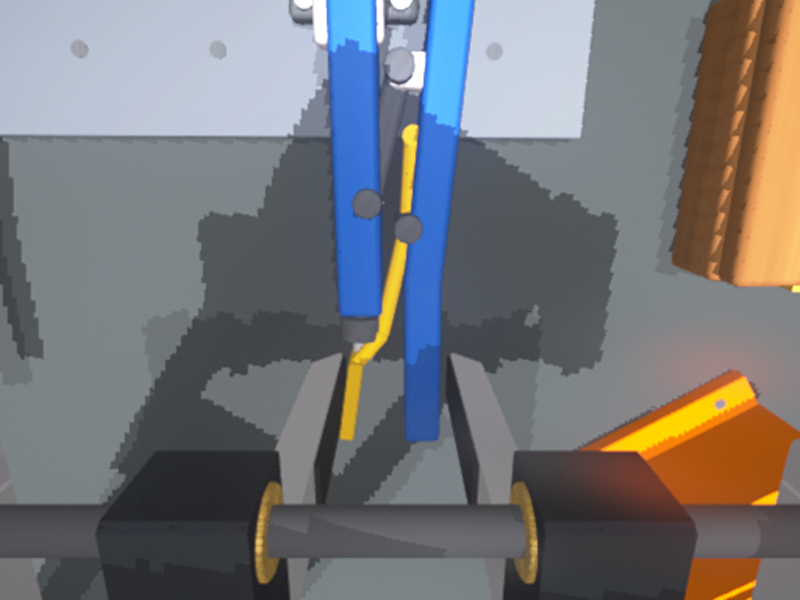

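```bash
python3 - <<'E'
from h import *
s=load("pics/wrist8.npz")
c=s['image'][0:220,0:130,::-1]; cv2.imwrite('pics/w8c.png',cv2.resize(c,None,fx=4,fy=2.7,interpolation=cv2.INTER_NEAREST))
s=snap("top","9"); im=s["image"][:,:,::-1]
c=im[120:260,200:380]; cv2.imwrite("pics/top9c.png",cv2.resize(c,None,fx=4.4,fy=4.2,interpolation=cv2.INTER_CUBIC))
s=load("pics/wrist8.npz")
for n,u,v,z in [("2back endR",93,305,.04),("2back top R",76,316,.06),("2back top L",50,316,.06),("2tail L",4,318,.058),("2tail R",18,318,.058)]:
    print(n,pf(ray(s,u/1.5625-.3,v/1.5625-.3,z)))
E
```

```text
2back endR [421.4 -61.3]
2back top R [421.8 -64.6]
2back top L [421.8 -51.9]
2tail L [420.  -27.4]
2tail R [420.  -34.4]
```

View pics/w8c.png

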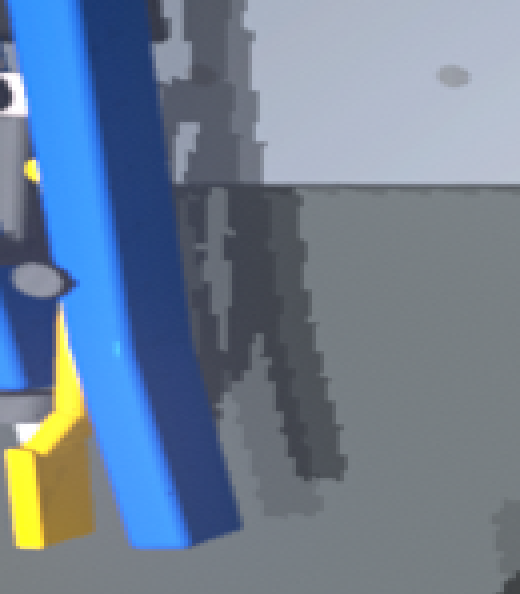

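View pics/top9c.png

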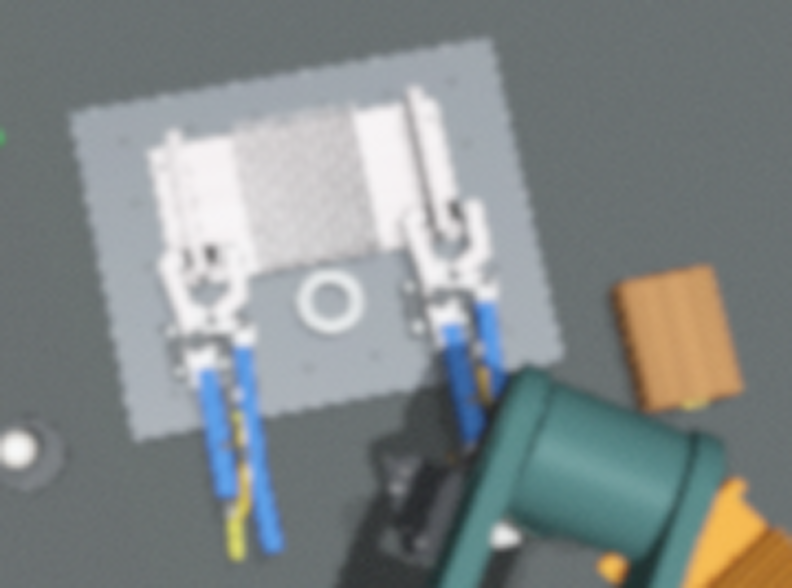

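```bash
python3 - <<'E'
from h import *
def f(s,pts):
    for n,u,v,z in pts: print(n,pf(ray(s,u,v,z)))
s=load("pics/wrist3.npz"); k=1.5625
f(s,[("3 root L",299/k,208/k,.06),("root R",340/k,208/k,.06),("end L",306/k,475/k,.06),("end R",343/k,475/k,.06),("bolt",306/k,137/k,.066)])
s=load("pics/wrist7.npz")
g=lambda x,y:(100+x/2,y/1.5625)
f(s,[("7 root L",*g(231,203),.06),("root R",*g(287,203),.06),("end L",*g(237,480),.06),("end R",*g(285,480),.06),("bolt",*g(248,130),.066),("mov root R",*g(410,164),.06),("mov endR",*g(361,582),.06),("mov endL",*g(322,582),.06),("tailL",*g(243,580),.058),("tail R",*g(261,580),.058)])
s=load("pics/wrist9.npz")
f(s,[("9 end L",343/k,316/k,.06),("end R",380/k,316/k,.06),("mov endR",437/k,440/k,.06),("mov endL",405/k,440/k,.06),("tailL",340/k,440/k,.058),("tail R",354/k,440/k,.058)])
E
```

```text
3 root L [562.2 -30.1]
root R [562.2 -42.6]
end L [468.2 -27.8]
end R [468.2 -40.9]
bolt [582.5 -34.2]
7 root L [562.3 -29.4]
root R [562.3 -42.2]
end L [467.7 -28.1]
end R [467.7 -41.1]
bolt [582.3 -34.3]
mov root R [573.4 -69.8]
mov endR [423.6 -62.8]
mov endL [423.5 -51.5]
tailL [422.4 -28.4]
tail R [422.4 -33.7]
9 end L [ 466.2 -207.2]
end R [ 466.2 -219. ]
mov endR [ 421.5 -238.2]
mov endL [ 421.5 -227.3]
tailL [ 420.3 -204.8]
tail R [ 420.3 -209.6]
```

Request:
{"method": "send_rows", "body": {"increments": [[-0.22,0,-0.001,0,0],[-0.26,0,-0.001,0,0],[-0.275,0,-0.001,0,0],[-0.275,0,-0.001,0,0]]}}

```text
time: 10.15
tool_pos: [0.4694, -0.1232, 0.031]
ee_rot: [-1.589, 1.571, 1.771]
wrist_force: [0.6, 0.8, 0.6]
width: 0.0339
```

```bash
python3 -c "
from h import *
st()"
```

```text
t 10.15 f ex,ey,z 0.75 0.66 0.63 pos [ 431.7 -221.6] 31.0 w 33.9 tq [ 0.15 -0.01 -0.  ]
```

Request:
{"method": "send_rows", "body": {"increments": [[-0.285,0,0,0,0],[-0.3,0,0,0,0],[-0.3,0,0,0,0]]}}

```text
time: 10.4
tool_pos: [0.4693, -0.1232, 0.0308]
ee_rot: [-0.424, 1.57, 2.936]
wrist_force: [0.3, 1.3, 0.6]
width: 0.033
```

```bash
python3 -c "
from h import *
st()"
```

```text
t 10.4 f ex,ey,z 0.58 1.17 0.64 pos [ 431.6 -221.6] 30.8 w 33.0 tq [ 0.21  0.01 -0.02]
```

Request:
{"method": "send_rows", "body": {"increments": [[-0.315,0,0.0002,0,0],[-0.33,0,0.0005,0,0],[-0.33,0,0.0005,0,0]]}}

```text
time: 10.65
tool_pos: [0.4693, -0.1237, 0.0307]
ee_rot: [-0.399, 1.57, 2.962]
wrist_force: [-1.3, 1.2, 0.7]
width: 0.032
```

```bash
python3 -c "
from h import *
st()"
```

```text
t 10.65 f ex,ey,z -0.99 1.43 0.71 pos [ 431.5 -222. ] 30.7 w 32.0 tq [0.2  0.18 0.01]
```

Request:
{"method": "send_rows", "body": {"increments": [[-0.345,0,0.0002,0,0],[-0.36,0,0.0003,0,0],[-0.36,0,0.0003,0,0]]}}

```text
time: 10.9
tool_pos: [0.4694, -0.1242, 0.0308]
ee_rot: [0.496, 1.57, -2.427]
wrist_force: [-1.4, -0.2, 0.6]
width: 0.0302
```

```bash
python3 -c "
from h import *
st()"
```

```text
t 10.9 f ex,ey,z -1.4 0.08 0.6 pos [ 431.5 -222.6] 30.8 w 30.2 tq [0.02 0.21 0.  ]
```

Request:
{"method": "send_rows", "body": {"increments": [[-0.375,0,0.0004,0,0],[-0.39,0,0.0008,0,0],[-0.39,0,0.0008,0,0]]}}

```text
time: 11.15
tool_pos: [0.4696, -0.1251, 0.0308]
ee_rot: [0.563, 1.57, -2.359]
wrist_force: [-1.6, -0.3, 0.3]
width: 0.0288
```

```bash
python3 -c "
from h import *
st()"
```

```text
t 11.15 f ex,ey,z -1.64 0.06 0.32 pos [ 431.5 -223.5] 30.8 w 28.8 tq [-0.1   0.32  0.06]
```

Request:
{"method": "send_rows", "body": {"increments": [[-0.4,0,0.0005,0,0],[-0.41,0,0.001,0,0],[-0.42,0,0.0014,0,0],[-0.42,0,0.0014,0,0]]}}

```text
time: 11.48
tool_pos: [0.4699, -0.1266, 0.0308]
ee_rot: [0.818, 1.57, -2.105]
wrist_force: [-2.3, -1.3, 0.7]
width: 0.0277
```

```bash
python3 -c "
from h import *
st()"
```

```text
t 11.48 f ex,ey,z -2.48 -0.76 0.68 pos [ 431.5 -225. ] 30.8 w 27.7 tq [-0.32  0.41  0.17]
```

Request:
{"method": "send_rows", "body": {"increments": [[-0.43,0,0.0007,0,0],[-0.44,0,0.0014,0,0],[-0.45,0,0.002,0,0],[-0.45,0,0.002,0,0]]}}

```text
time: 11.82
tool_pos: [0.4703, -0.1286, 0.0309]
ee_rot: [0.839, 1.57, -2.084]
wrist_force: [-3.7, -3.3, 0.1]
width: 0.0264
```

```bash
python3 -c "
from h import *
st()"
```

```text
t 11.82 f ex,ey,z -4.29 -2.47 0.11 pos [ 431.5 -227.1] 30.9 w 26.4 tq [-0.6   0.59  0.14]
```

Request:
{"method": "send_rows", "body": {"increments": [[-0.455,0,0.0008,0,0],[-0.455,0,0.0014,0,0],[-0.455,0,0.0014,0,0]]}}

```text
time: 12.07
tool_pos: [0.4705, -0.1296, 0.0308]
ee_rot: [-0.057, 1.57, -2.98]
wrist_force: [-4.0, -2.4, -0.7]
width: 0.0257
```

```bash
python3 -c "
from h import *
st()
s=snap('wrist','10')
c=s['image'][:,:,::-1]; cv2.imwrite('pics/w10b.png',cv2.resize(c,None,fx=1.5625,fy=1.5625,interpolation=cv2.INTER_CUBIC))"
```

```text
t 12.07 f ex,ey,z -4.45 -1.51 -0.74 pos [ 431.5 -228.1] 30.8 w 25.7 tq [-0.47  0.69  0.13]
```

View pics/w10b.png

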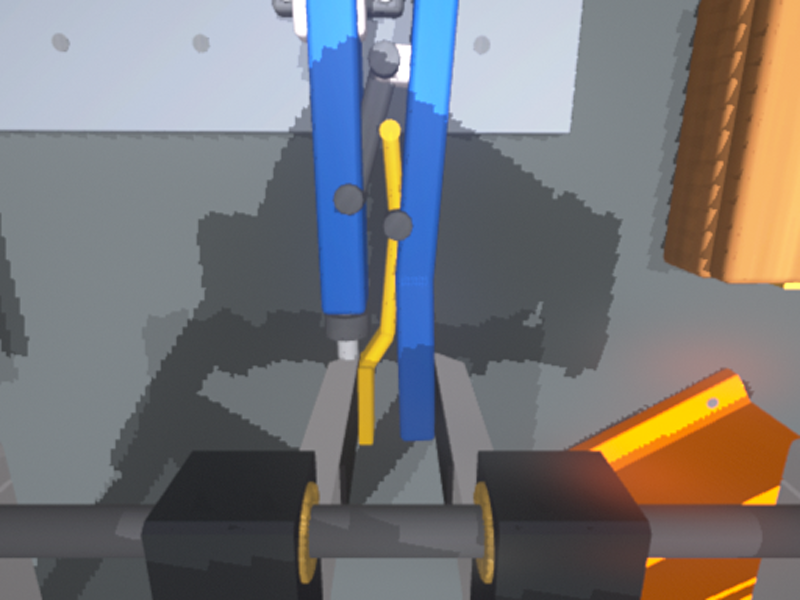

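Request:
{"method": "send_rows", "body": {"increments": [[-0.465,0,0.0008,0,0],[-0.475,0,0.0016,0,0],[-0.48,0,0.0022,0,0],[-0.48,0,0.0022,0,0]]}}

```text
time: 12.45
tool_pos: [0.4709, -0.1316, 0.0307]
ee_rot: [-0.372, 1.57, 2.988]
wrist_force: [-4.0, -2.8, -0.3]
width: 0.0243
```

```bash
python3 -c "
from h import *
st()"
```

```text
t 12.45 f ex,ey,z -4.47 -1.84 -0.27 pos [ 431.4 -230.1] 30.7 w 24.3 tq [-0.47  0.82  0.33]
```

Request:
{"method": "send_rows", "body": {"increments": [[-0.485,0,0.0008,0,0],[-0.49,0,0.0016,0,0],[-0.495,0,0.0024,0,0],[-0.495,0,0.0026,0,0]]}}

```text
time: 12.78
tool_pos: [0.4716, -0.1341, 0.0308]
ee_rot: [-0.555, 1.57, 2.806]
wrist_force: [-4.1, -1.5, 0.5]
width: 0.0242
```

```bash
python3 -c "
from h import *
st()"
```

```text
t 12.78 f ex,ey,z -4.35 -0.55 0.55 pos [ 431.5 -232.7] 30.8 w 24.2 tq [-0.35  0.81  0.31]
```

Request:
{"method": "send_rows", "body": {"increments": [[-0.505,0,0.0008,0,0],[-0.515,0,0.0016,0,0],[-0.525,0,0.0022,0,0],[-0.525,0,0.0022,0,0]]}}

```text
time: 13.12
tool_pos: [0.4721, -0.1367, 0.0307]
ee_rot: [0.679, 1.57, -2.244]
wrist_force: [-3.8, -3.0, 0.2]
width: 0.0229
```

```bash
python3 -c "
from h import *
st()
s=snap('wrist','11')
c=s['image'][:,:,::-1]; cv2.imwrite('pics/w11b.png',cv2.resize(c,None,fx=1.5625,fy=1.5625,interpolation=cv2.INTER_CUBIC))"
```

```text
t 13.12 f ex,ey,z -4.36 -2.07 0.19 pos [ 431.5 -235.4] 30.7 w 22.9 tq [-0.56  0.82  0.33]
```

View pics/w11b.png

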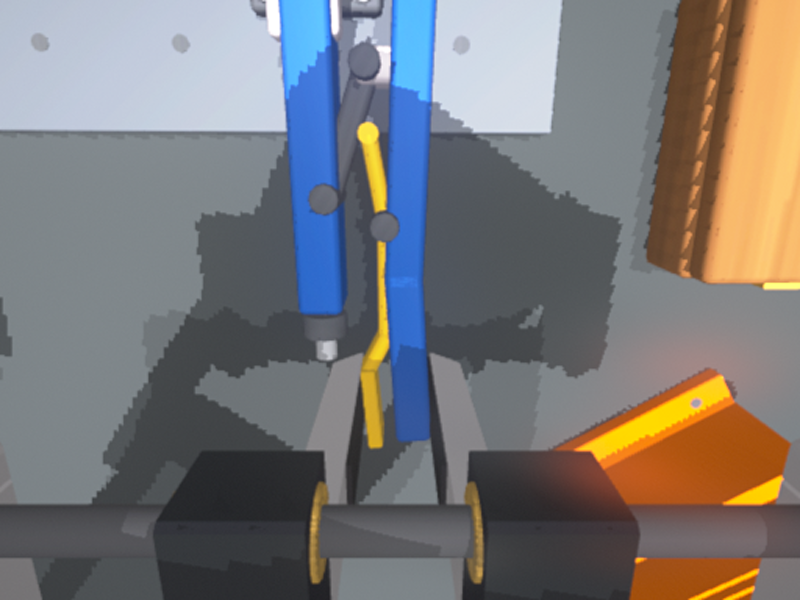

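Request:
{"method": "send_rows", "body": {"increments": [[-0.53,0,0.001,0,0],[-0.54,0,0.002,0,0],[-0.55,0,0.003,0,0],[-0.55,0,0.003,0,0]]}}

```text
time: 13.5
tool_pos: [0.4728, -0.1397, 0.0307]
ee_rot: [0.843, 1.57, -2.079]
wrist_force: [-3.8, -3.6, -0.9]
width: 0.0214
```

```bash
python3 -c "
from h import *
st()
s=load('pics/wrist11.npz');k=1.5625
print(pf(ray(s,300/k,313/k,.06)),pf(ray(s,344/k,313/k,.06)),pf(ray(s,427/k,439/k,.06)))"
```

```text
t 13.5 f ex,ey,z -4.47 -2.74 -0.85 pos [ 431.5 -238.5] 30.7 w 21.4 tq [-0.59  0.75  0.39]
[ 466.3 -206.4] [ 466.4 -220.2] [ 421.7 -247. ]
```

Request:
{"method": "send_rows", "body": {"increments": [[-0.4,0,0.003,0,0],[-0.2,0,0.006,0,0],[0.0,0,0.009,0,0],[0.2,0,0.012,0,0],[0.4,0,0.015,0,0]]}}

```text
time: 13.92
tool_pos: [0.4778, -0.1541, 0.0316]
ee_rot: [2.94, 1.567, 0.017]
wrist_force: [0.7, -0.5, -0.4]
width: 0.0513
```

Request:
{"method": "send_rows", "body": {"increments": [[0.55,0,0.002,0,0],[0.65,0,0.004,0,0],[0.75,0,0.004,0,0],[0.75,0,0.004,0,0]]}}

```text
time: 14.25
tool_pos: [0.477, -0.1576, 0.0308]
ee_rot: [-1.122, 1.57, 2.238]
wrist_force: [0.4, -0.2, -0.0]
width: 0.0783
```

```bash
python3 -c "
from h import *
st()
s=snap('wrist','12')
c=s['image'][:,:,::-1]; cv2.imwrite('pics/w12b.png',cv2.resize(c,None,fx=1.5625,fy=1.5625,interpolation=cv2.INTER_CUBIC))"
```

```text
t 14.25 f ex,ey,z 0.31 -0.27 -0.02 pos [ 431.7 -256.9] 30.8 w 78.3 tq [-0.02  0.04  0.02]
```

View pics/w12b.png

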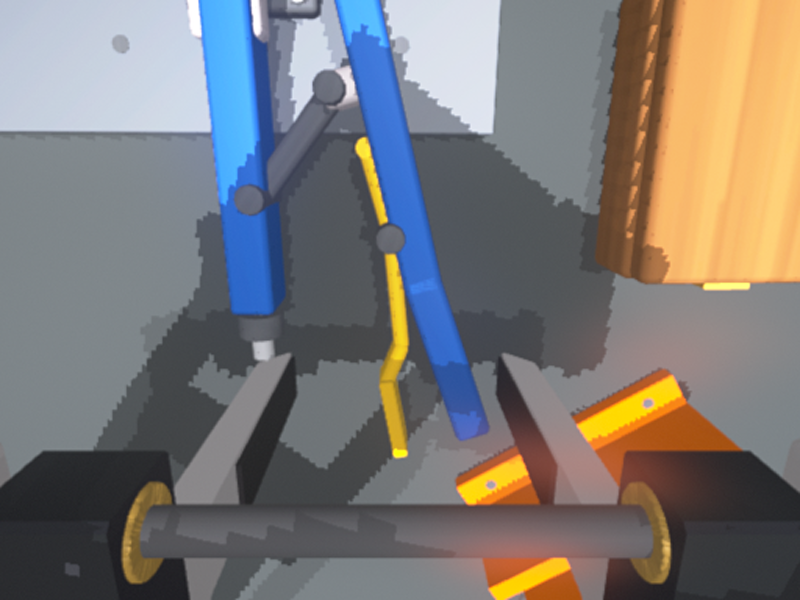

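Request:
{"method": "send_rows", "body": {"increments": [[0.75,-0.01,0,0,0],[0.75,-0.04,0,0,0],[0.75,-0.08,0,0,0],[0.75,-0.12,0,0.03,0],[0.75,-0.16,0,0.06,0]]}}

```text
time: 14.72
tool_pos: [0.4281, -0.1683, 0.18]
ee_rot: [2.486, 1.57, -0.435]
wrist_force: [0.3, -0.8, -0.3]
width: 0.0821
```

Request:
{"method": "send_rows", "body": {"increments": [[0.75,-0.02,-0.04,0.02,0],[0.75,-0.02,-0.08,0.03,0],[0.75,-0.02,-0.12,0.03,0],[0.75,-0.02,-0.13,0.03,0],[0.75,-0.02,-0.13,0.03,0]]}}

```text
time: 15.13
tool_pos: [0.37, -0.0457, 0.1991]
ee_rot: [2.975, 1.568, 0.056]
wrist_force: [0.4, -0.4, 0.0]
width: 0.0824
```

Request:
{"method": "send_rows", "body": {"increments": [[0.75,0,0,0,0],[0.75,0,0,0,0]]}}

```text
time: 15.3
tool_pos: [0.371, -0.0488, 0.1979]
ee_rot: [1.814, 1.57, -1.109]
wrist_force: [-0.4, 0.3, 0.0]
width: 0.0824
```

```bash
python3 - <<'E'
from h import *
st()
s=snap('wrist','13')
c=s['image'][:,:,::-1]; cv2.imwrite('pics/w13b.png',cv2.resize(c,None,fx=1.5625,fy=1.5625,interpolation=cv2.INTER_CUBIC))
s=snap("scene","13"); im=s["image"][:,:,::-1]
c=im[155:315,150:360]; cv2.imwrite("pics/scene13c.png",cv2.resize(c,None,fx=3.7,fy=3.7,interpolation=cv2.INTER_CUBIC))
E
```

```text
t 15.3 f ex,ey,z -0.35 0.42 0.03 pos [ 351.7 -127.7] 197.9 w 82.4 tq [-0.03 -0.03  0.01]
```

View pics/w13b.png

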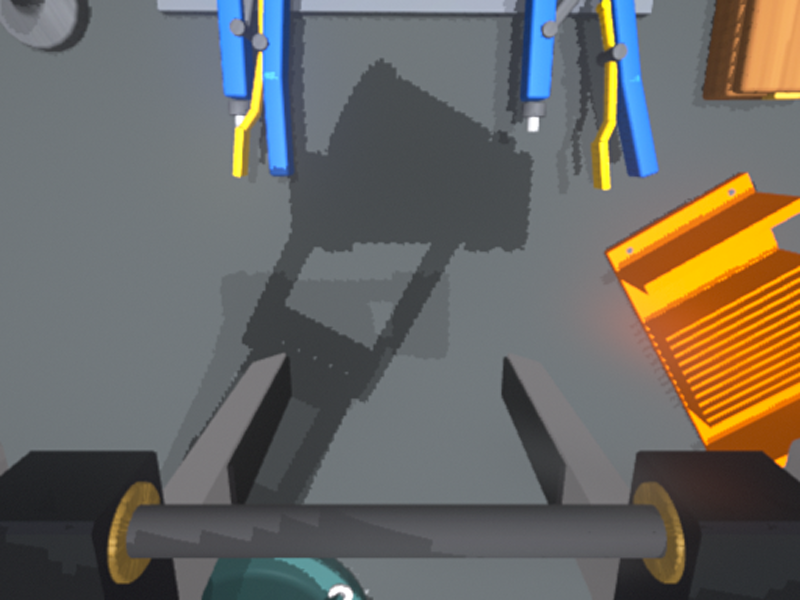

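View pics/scene13c.png

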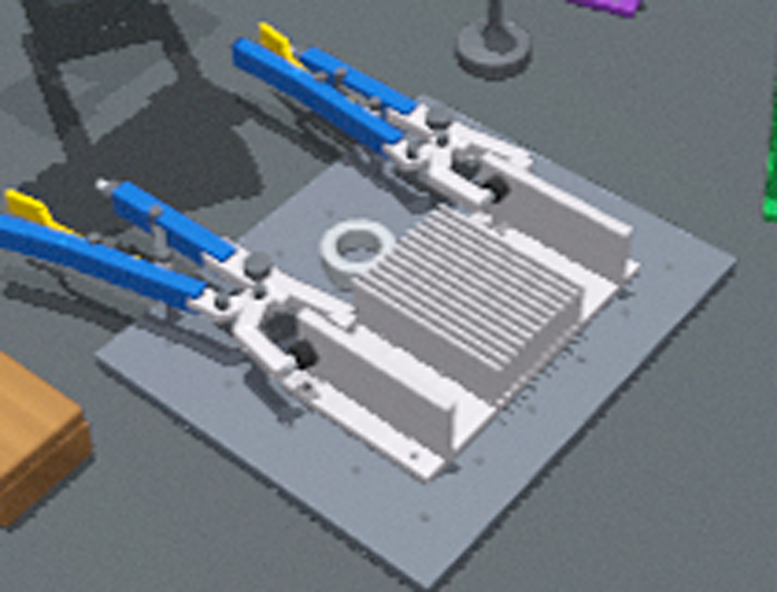

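```bash
python3 - <<'E'
from h import *
s=load("pics/wrist13.npz"); k=1.5625
for n,u,v,z in [("2 fixed endL",225,98,.06),("2 fix endR",245,97,.06),("2 back endR",288,174,.06),("2 tail L",233,176,.058),("1 fix endL",523,101,.06),("1 fix endR",548,100,.06),("1 back endR",658,172,.06),("1 back endL",637,176,.06),("1tail L",594,188,.058)]:
    print(n,pf(ray(s,u/k,v/k,z)))
a=cv2.imread("pics/scene0.png");b=cv2.imread("pics/scene13.png")
g=lambda x:cv2.cvtColor(x,cv2.COLOR_BGR2GRAY)
ga,gb=np.float32(g(a)),np.float32(g(b))
for n,(y0,y1,x0,x1) in dict(sink=(212,285,250,325),ring=(210,235,232,262),sphere=(140,178,268,300),case=(240,298,115,180),plate=(250,310,200,340)).items():
    print(n,cv2.phaseCorrelate(ga[y0:y1,x0:x1],gb[y0:y1,x0:x1]),np.abs(ga-gb)[y0:y1,x0:x1].mean().round(2))
d=cv2.absdiff(a,b)[120:320,100:360]; cv2.imwrite("pics/diff.png",cv2.resize(d,None,fx=3,fy=3))
E
```

```text
2 fixed endL [464.9 -28.7]
2 fix endR [465.5 -40.5]
2 back endR [421.8 -63.1]
2 tail L [420.4 -28.8]
1 fix endL [ 463.7 -203.7]
1 fix endR [ 464.3 -218.3]
1 back endR [ 423.5 -289.2]
1 back endL [ 421.1 -276.7]
1tail L [ 413.7 -252. ]
sink ((0.5552622549963075, 0.5339069028041123), 0.9713255048963758) 2.13
ring ((0.019251135912286443, 0.4797596257600443), 1.000403388341268) 1.92
sphere ((0.03866438475478695, 0.04051727986693621), 0.9974362915381789) 2.24
case ((0.02187031392751493, -0.03433410669344639), 0.9399773237881837) 2.32
plate ((-0.18994527694920293, -0.08438447764596191), 0.7174253353366146) 3.7
```

View pics/diff.png

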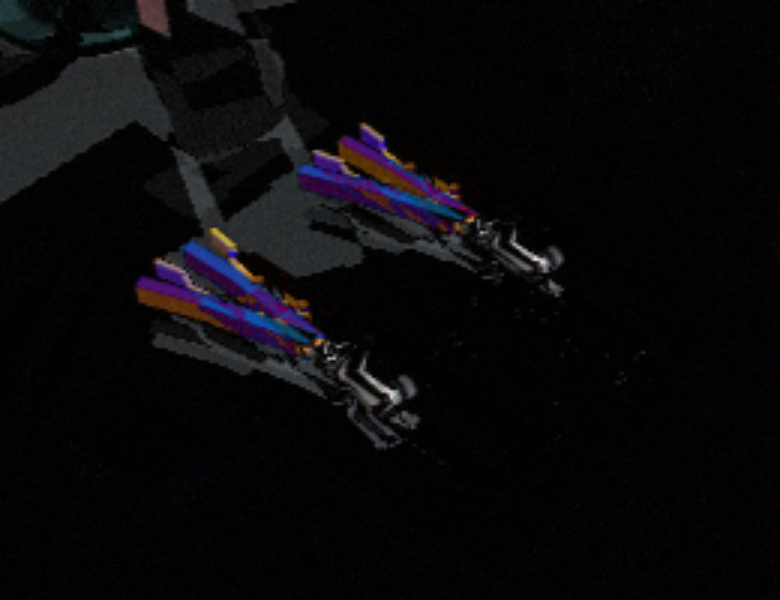

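```bash
python3 -c "
from h import *
st(); print(robot.close_job())"
```

```text
t 15.4 f ex,ey,z 0.26 0.32 -0.63 pos [ 351.7 -128. ] 197.4 w 82.4 tq [ 0.04 -0.04  0.04]
the job is handed in; nothing more can be done
None
```

I squeezed the open left pliers (clamp2) shut with both handles pinched together. They snapped over centre and stayed locked after I let go. Only then did I pinch clamp1's release lever tail against the back of its handle until it passed dead centre and sprang open. The job was handed in at 15.4 s, with the arm raised clear.

**Sideways force:** readings at the end of each move stayed between about +5.5 and −2.7 N. The highest came while the fingers were settling on clamp2's fixed handle; after that it stayed below 3 N.

**Last checks:**
- **clamp2:** locked, with its moving handle in the same place before and after clamp1 was released.
- **clamp1:** open, with the back of its handle swung out about 51 mm.
- **Swivel:** no swivel of either pliers showed in the before/after scene pictures. Clamp2's fixed handle measured the same to within about 0.6 mm. One edge of clamp1's fixed handle read 3.5 mm off in the last, far-off picture, but its other edge agreed to under 1 mm, so I took that as a reading error.
- **Heat sink and other items:** the before/after scene pictures differ only at the moving parts of the pliers and in shadows. An image-shift check gave about 0.5 px on the heat sink and the ring gauge, and almost none on the sphere stand and gauge case. I took this as those pictures also containing the moved jaws and shadows, not as real movement.

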